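Take the lid off the glue pot with the lid lifter

TASK

The glue pot is in use, so do not touch its lid with the gripper or arm: take the lid lifter, hook it under the lid's loop handle, lift the lid off level and set it gently down so that it is fully seated in the ring of the blue lid rest. Nobody knows at what height the rest was left, so feel for it, and never press or pull hard on the lid (keep well under 20 N). Then unhook the lifter and leave it standing upright on the bare table, with the other things left alone.

Things in the scene. Friction and masses are not known exactly. Their poses are not given: they have to be found in the camera images.
- glue_pot: Fixed steel pot on a grey heater base 140 mm across; pot 120 mm outside, 111 mm inside at its open rim, which is 60 mm above the table. Origin: centre of the underside, on the table; z up. Two ears at +y and -y reach out to 78 mm radius, 46 mm up.
- lid: Loose aluminium lid on the pot's rim: flange 126 mm across, 8 mm thick, flat on top; below it a chamfered boss 104 mm across, 8 mm deep, hangs inside the rim. Origin: centre of the flange's underside, so at rim height when seated (60 mm on the pot); z up. A loop handle stands on its centre. Mass 0.3 to 0.55 kg, not measured.
- loop (a point): Centre of the lid's loop handle's bar, 30 mm above the lid's origin; axes as the lid's. The bar is straight, round, 8 mm thick, along y, with legs of the same thickness at y = -29 and +29 mm: the opening below it is 50 mm wide and 18 mm high above the flange's top. The same from the lid's +x and -x sides.
- lifter: Lid lifter: C-shaped steel hook, 142 mm tall, 0.18 kg, stands by itself on its flat underside. Origin: on the underside, straight below the grip's middle; z up, x the way the tongue points. Neck: upright, 18 mm wide, x = -22 to -10 mm. Cross foot behind it: x = -42 to -22 mm, 64 mm wide (y), 8 mm high. Upper arm: its underside is 84 mm up. It hangs well only with the bar's middle on the tongue.
- saddle (a point): On the lifter, top of the tongue where the loop's bar shall hang, 7 mm above the lifter's origin; axes as the lifter's. The tongue is 18 mm wide, 7 mm thick, its underside level with the cross foot's; open above from the neck (x = -10 mm) to an upturned lip at its tip (x = +13 to +20 mm, top 12 mm above the underside), so the hooked bar's axis lies at x = -6 to +9 mm.
- grip (a point): Middle of the lifter's wooden grip, 117 mm above the lifter's origin; axes as the lifter's. The grip is 20 mm thick (y), 48 mm long (x), from 92 to 142 mm up; pinch it across its 20 mm from above.
- lid_rest: Fixed lid rest: blue foot 110 mm across, post, and on top, coaxial, a blue ring (shallow cup) 122 mm outside, 112 mm inside, 18 mm deep. Origin: centre of the foot's underside, on the table; z up. The lid's boss drops into the ring with 4 mm play all round, its flange lies on the rim. The rim's height was left anywhere from 70 to 115 mm, is not measured, and does not give.
- wax_tin: Bystander: round green tin, 71 mm across, 36 mm high, loose on the table. Origin: centre of its underside.
- wedge: Bystander: wooden wedge, 26 by 100 by 20 mm, loose on the table. Origin: middle of its underside; long along y.
- bit_case: Bystander: flat green case, 76 by 80 by 27 mm, loose on the table. Origin: centre of its underside.

How it is judged:
By the outcome, as a careful person would: the job done as asked, in the order asked, and still so for the second after the job is handed in, with the robot touching nothing.
It also fails if it takes over 72 s, if anything falls off the work surface, if the arm or the gripper's body presses on something with over 40 N, if the wrist force passes 120 N, or if a joint passes its speed limit or range.

ROBOT

A 6-joint arm with a two-finger parallel gripper is mounted at the origin on a cart in front of the work surface, level with it; the furniture and walls round the work are solid. World frame = base frame: x ahead of the robot, y to its left, z up, the work surface at z = 0. Lengths are in m, angles in rad, forces in N, time in s.
With the tool pointing down it reaches from about 0.375 to 0.9 m from the base axis. Payload 3.1 kg.
Tool frame: the origin (TCP) lies on the centre line of the jaws, within the pads' length; the fingertips stand robot.tip_reach ahead of it and the grasp point (between the pads) is the TCP (robot.tip_reach is the distance from the TCP to the fingertips, in m); z points along the fingers, y is the direction in which the jaws open and shut (so a half turn about z gives the same grasp; the last joint's range is limited). The gripper opens to 87 mm and grips with 3 to 60 N. Pads are 19 mm wide; open, the fingers measure 117 mm over their backs; the gripper's body (75 mm by 190 mm) begins 51 mm behind the grasp point.
Start: joints at [-1.369, 0.527, 1.433, -0, 1.181, -0.178], TCP at [0.232, -0.58, 0.242] pointing down, gripper open.
Joint ranges: [-3.08, 3.08], [-0.75, 2.2], [0.22, 2.44], [-1.43, 4.57], [0, 2.65], [-2.85, 2.85]. Speed limits (rad/s): [2.79, 2.79, 3.14, 3.14, 3.14, 3.14].

INTERFACE

Orientations are given as a unit quaternion [x, y, z, w].
In Python, from rig import telemetry, viewer, robot gives the robot as it stands. The module is installed in compiled form; this text tells all that it offers.
- The arm moves only by the tool step_arm, never from a script. Its argument "targets" is a list of rows, each an object of numbers: "dx", "dy", "dz": the shift along the tool's x, y, z in m; "rx", "ry", "rz": the turn, a rotation vector about the tool's x, y, z in degrees. In form: [{"dx": .., "dy": .., "dz": .., "rx": .., "ry": .., "rz": ..}, ...]. A call has exactly 5 rows; each row is the pose to reach, as a shift and turn from the pose measured when the call began, along the tool's axes at that moment; what a row does not reach only later rows make up. A row lasts 1/8 s, in which the tool goes at most 62.5 mm and 10.7 degrees, less where a joint would pass 70% of its speed; a pose out of reach is approached as far as the arm can. A call with a gripper value outside its range is refused whole. "gripper" is the opening, from 0 (shut) to 1 (fully open), set as the call begins (left out, the last holds). The fingers move at their own pace and stop on an object; "force" is the grip in N (left out, the last holds). Time passes only in rows, so rows that repeat a pose let the fingers close, or fill a call up. It gives the time, the measured TCP pose, the force and the opening at its end, in the units of the state.
- telemetry.get_obs(): the state, without advancing time (a new reading comes with each control period).
- viewer.camera(name): name is "side" or "top" or "wrist"; returns a dict with "img" (384x512x3 uint8, blue, green, red), "depth" (384x512 float32, m along the optical axis (not along the pixel's ray), 0 where there is no reading), "K" (3x3 intrinsics, pixels), "R" (3x3) and "t" (3): a world point X has camera coordinates R X + t. Camera axes: x right, y down, z forward; pixel columns grow to the right and rows downward; lengths in m; the calibration is good to about 2 mm. A picture is of the moment at which its call begins.
- robot.hand_in(): hands the job in, once; it reports no verdict.
The state is a dict: "time": time; "q": joint angles; "joint_velocities": joint speeds; "joint_torque": joint torques, N m; "position": TCP position; "tool_rot": TCP orientation; "ft_force": force on the tool from outside, world axes, zero at the start; "moment": the same for the moment, N m; "grip_width": finger opening in m.
Only numpy, scipy, OpenCV 4.12 (cv2) and the standard library are available. Lean on these libraries where they do the work, as an engineer would, in place of code of your own. Each camera call takes 0.05 s, during which the arm holds its last target.

## Working session

There is one attempt and no reset: what is moved stays moved. The work goes in short steps, Python scripts to look and compute and a tool call to move; the robot and the scene stay as the last step left them, time stands still between calls to the robot, and variables do not carry over. Pictures are saved under pics/ and viewed, and the job is handed in when it is done.

Besides the shell and the picture viewer there is one more tool, called after ">>>" as name([rows], argument=value, ...), one row to a line, values as JSON. step_arm: Moves the arm, as the interface text tells. Its arguments: {"type":"object","properties":{"targets":{"type":"array"},"gripper":{"type":"number"},"force":{"type":"number"}},"required":["targets"]}

```bash
mkdir -p pics; cat > h.py <<'E'
from rig import telemetry, viewer, robot
import numpy as np, cv2
def cam(n,f=None):
    c=viewer.camera(n)
    if f: cv2.imwrite('pics/'+f+'.png',c['img'])
    return c
def pts(c):
    d=c['depth'];v,u=np.indices(d.shape);K=c['K']
    P=np.stack([(u-K[0,2])/K[0,0]*d,(v-K[1,2])/K[1,1]*d,d],-1)
    W=(P-c['t'])@c['R']
    W[d==0]=np.nan
    return W
def ray(c,u,v,z):
    d=c['R'].T@np.linalg.inv(c['K'])@np.array([u,v,1.]);o=-c['R'].T@c['t']
    return o+d*(z-o[2])/d[2]
E
python3 - <<'E'
from h import *
o=telemetry.get_obs();print(o, robot.tip_reach)
for n in ['side','top','wrist']:
    c=cam(n,n+'0');np.savez(n+'0.npz',**c);print(n,c['K'].tolist(),(-c['R'].T@c['t']).round(3),c['R'].round(3).tolist())
E
```

```text
{'time': 0.0, 'q': array([-1.36946316e+00,  5.28447217e-01,  1.43387078e+00,  1.37161814e-05,
        1.18139890e+00, -1.78505829e-01]), 'joint_velocities': array([ 0.00077133, -0.0004652 , -0.00069111, -0.00216077, -0.00012443,
       -0.00040133]), 'joint_torque': array([-6.71877478e-04, -4.40047967e+01, -1.76591527e+01,  6.34224457e-02,
        5.82743576e-02, -1.53711771e-04]), 'position': array([ 0.23162191, -0.57976885,  0.24059326]), 'tool_rot': array([ 9.82019374e-01,  1.88777173e-01, -5.78093840e-06, -1.06212417e-03]), 'ft_force': array([ 0.69786323, -0.2501415 , -0.09445114]), 'moment': array([ 0.03624766,  0.01023719, -0.00290196]), 'grip_width': 0.0869799753648609} 0.019
side [[404.44341173034456, 0.0, 246.01311533297726], [0.0, 404.44341173034456, 192.5458083783906], [0.0, 0.0, 1.0]] [-0.004  0.676  0.64 ] [[-0.821, -0.571, -0.005], [-0.273, 0.4, -0.875], [0.501, -0.717, -0.484]]
top [[459.99559766601595, 0.0, 249.9757383396048], [0.0, 459.99559766601595, 184.6110839157303], [0.0, 0.0, 1.0]] [ 0.466 -0.131  1.092] [[0.005, -1.0, -0.008], [-0.996, -0.004, -0.095], [0.095, 0.008, -0.995]]
wrist [[317.14069051995153, 0.0, 253.8748444305589], [0.0, 317.14069051995153, 187.83283061435066], [0.0, 0.0, 1.0]] [ 0.298 -0.553  0.384] [[0.371, -0.929, -0.002], [-0.897, -0.359, 0.258], [-0.241, -0.094, -0.966]]
```

View pics/top0.png

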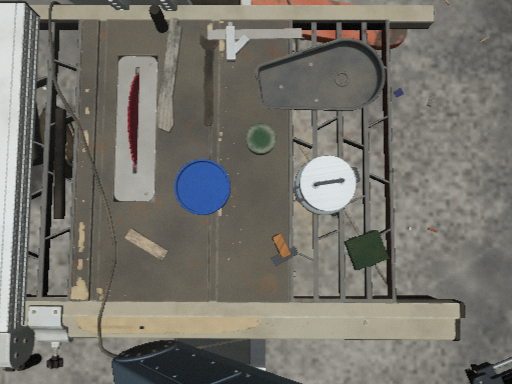

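View pics/side0.png

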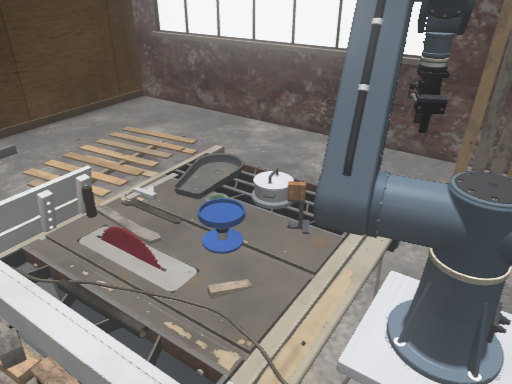

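Top view: pot and lid at about (327,184), blue rest at (203,187), lifter at (283,248), bit case at (366,250), tin at (261,138), wedge at (146,244). The right third of the table looks like an open grating.

```bash
python3 - <<'E'
from h import *
L=lambda n:dict(np.load(n+'0.npz'))
c=L('top');im=c['img'];W=pts(c)
a=cv2.resize(im[120:290,180:400],None,fx=3.5,fy=3.5,interpolation=cv2.INTER_CUBIC);cv2.imwrite('pics/topz.png',a)
s=L('side');a=cv2.resize(s['img'][140:260,180:340],None,fx=5,fy=5,interpolation=cv2.INTER_CUBIC);cv2.imwrite('pics/sidez.png',a)
hsv=cv2.cvtColor(im,cv2.COLOR_BGR2HSV)
print('table z',[W[v,u].round(4).tolist() for v,u in [(270,240),(110,150),(270,310),(200,380)]])
def blob(m,name):
    n,l,st,ce=cv2.connectedComponentsWithStats(m.astype(np.uint8))
    i=1+np.argmax(st[1:,4]);mm=l==i
    cs,_=cv2.findContours(mm.astype(np.uint8),0,2);k=max(cs,key=len)
    print(name,st[i],ce[i].round(1),'circ',cv2.minEnclosingCircle(k),'rect',cv2.minAreaRect(k),'zpct',np.nanpercentile(W[mm][:,2],[2,10,50,90,98]).round(4))
    return mm
b=blob((hsv[...,0]>100)&(hsv[...,0]<120)&(hsv[...,1]>150)&(hsv[...,2]>90),'rest')
r=blob((W[...,2]>.035)&(np.indices(im.shape[:2])[1]>290)&(np.indices(im.shape[:2])[1]<365)&(np.indices(im.shape[:2])[0]>150)&(np.indices(im.shape[:2])[0]<220),'pot+lid')
lw=(im.min(-1)>190);lw[:150]=0;lw[220:]=0;lw[:,:290]=0;lw[:,365:]=0
blob(lw,'lid')
o=(hsv[...,0]<20)&(hsv[...,1]>150)&(hsv[...,2]>120);o[:225]=0;o[270:]=0;o[:,:265]=0;o[:,300:]=0
g=blob(o,'grip')
P=W[g];P=P[P[:,2]>.135];print(len(P),P.mean(0),cv2.minAreaRect((P[:,:2]*1000).astype(np.float32)))
E
```

```text
table z [[0.3684, -0.0995, -0.0017], [0.7514, 0.1221, -0.0026], [0.2926, -0.3689, -0.8694], [0.5886, -0.6693, -0.8702]]
rest [ 175  159   55   56 2368] [202.  186.7] circ ((201.87942504882812, 186.5787811279297), 27.79174041748047) rect ((202.0, 186.5), (55.0, 54.0), 90.0) zpct [0.084  0.0856 0.0882 0.0981 0.1014]
pot+lid [ 292  155   68   56 2603] [326.7 183. ] circ ((325.50762939453125, 183.0426788330078), 34.03321075439453) rect ((326.38677978515625, 184.10377502441406), (56.33457946777344, 58.08289337158203), 29.05460548400879) zpct [0.0473 0.0639 0.0674 0.0703 0.0931]
lid [ 301  156   55   55 2217] [327.6 182.8] circ ((327.8783874511719, 182.7432403564453), 28.019866943359375) rect ((328.0, 183.0), (54.0, 54.0), 90.0) zpct [0.0632 0.0651 0.0674 0.0699 0.0713]
grip [273 238   1   2   2] [273.  238.5] circ ((273.0, 238.5), 0.5001000165939331) rect ((273.0, 238.5), (1.0, 0.0), -90.0) zpct [0.1376 0.1383 0.1419 0.1456 0.1463]
2 [ 0.44539041 -0.17093059  0.14193164] ((445.390380859375, -170.93057250976562), (1.8802273273468018, 0.0), 168.29000854492188)
```

View pics/topz.png

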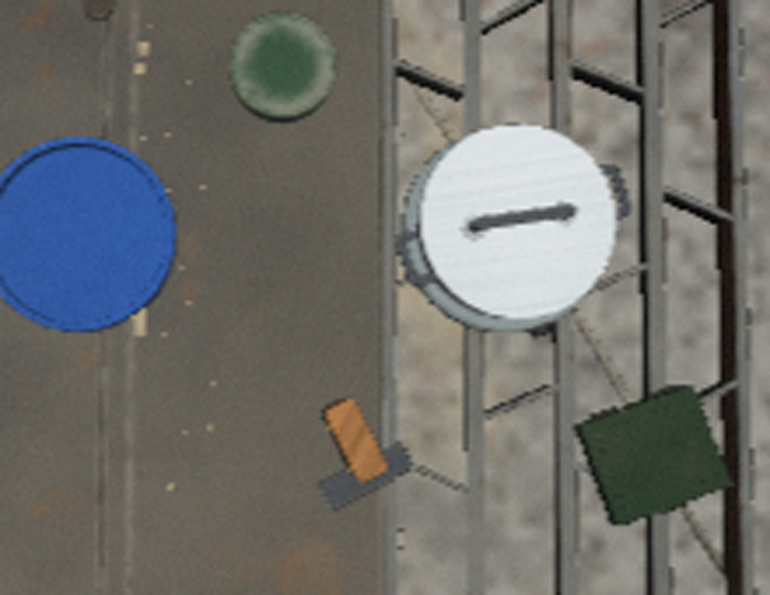

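View pics/sidez.png

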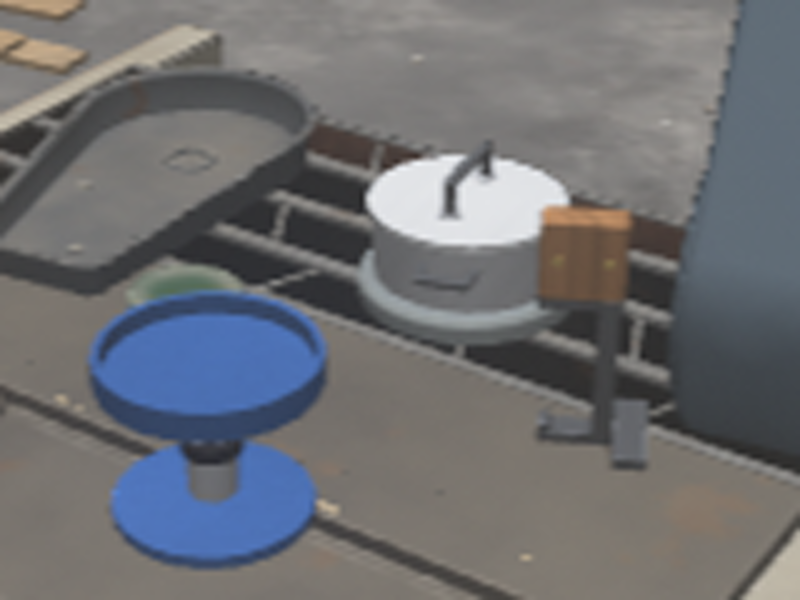

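```bash
python3 - <<'E'
from h import *
L=lambda n:dict(np.load(n+'0.npz'))
c=L('top');im=c['img'];W=pts(c)
hsv=cv2.cvtColor(im,cv2.COLOR_BGR2HSV)
print(im[246,280],hsv[246,280],W[246,280])
def fit(mask,z,name):
    vs,us=np.nonzero(mask);P=np.array([ray(c,u,v,z)[:2] for u,v in zip(us,vs)])*1000
    r=cv2.minAreaRect(P.astype(np.float32));m=P.mean(0);w,V=np.linalg.eigh(np.cov(P.T))
    print(name,len(P),'mean',m.round(1),'rect',r,'axis deg',np.degrees(np.arctan2(V[1,1],V[0,1])).round(1),'extent',(np.sqrt(12*w)).round(1))
R=slice(225,275),slice(265,302)
m=np.zeros(im.shape[:2],bool);m[R]=(hsv[R][...,0]<20)&(hsv[R][...,1]>120)&(hsv[R][...,2]>90)&(np.nan_to_num(W[R][...,2])>.1)
fit(m,.142,'grip')
m=np.zeros(im.shape[:2],bool);R2=slice(165,200),slice(308,350);m[R2]=im[R2].max(-1)<130
fit(m,.094,'bar')
lw=(im.min(-1)>190);lw[:150]=0;lw[220:]=0;lw[:,:290]=0;lw[:,365:]=0
k=max(cv2.findContours(lw.astype(np.uint8),0,2)[0],key=len)[:,0]
def circ(k,z,n):
    P=np.array([ray(c,u,v,z)[:2] for u,v in k])*1000
    k2=cv2.convexHull(P.astype(np.float32))[:,0];A=np.c_[2*k2,np.ones(len(k2))];s=np.linalg.lstsq(A,(k2**2).sum(1),rcond=None)[0]
    print(n,s[:2].round(1),np.sqrt(s[2]+s[0]**2+s[1]**2).round(1))
circ(k,.068,'lid')
b=(hsv[...,0]>100)&(hsv[...,0]<120)&(hsv[...,1]>150)&(hsv[...,2]>60);b[:,250:]=0;b[:150]=0;b[225:]=0
k=max(cv2.findContours(b.astype(np.uint8),0,2)[0],key=len)[:,0]
for z in(.095,.1,.105,.11):circ(k,z,'rest%.3f'%z)
# point-cloud rest
near=np.linalg.norm(W[...,:2]-[.587,-.03],axis=-1)<.075
z=W[...,2][b&near];h=np.histogram(z,np.arange(.07,.12,.002));print(list(zip(h[1].round(3),h[0])))
s=L('side');Ws=pts(s);n2=np.linalg.norm(Ws[...,:2]-[.587,-.03],axis=-1);hs=cv2.cvtColor(s['img'],cv2.COLOR_BGR2HSV)
bb=(hs[...,0]>100)&(hs[...,0]<120)&(hs[...,1]>150)
z=Ws[...,2][bb&(n2<.064)&(n2>.053)];h=np.histogram(z,np.arange(.0,.12,.003));print(list(zip(h[1].round(3),h[0])))
print('lid side z',np.nanmedian(Ws[185,265:280,2]),Ws[185,270],'table',Ws[250,280:300:5])
E
```

```text
[ 66 108 153] [ 14 145 153] [ 0.43030406 -0.18509     0.14494562]
grip 212 mean [ 431.9 -187.4] rect ((431.8748779296875, -187.507080078125), (46.33230209350586, 18.359785079956055), 26.756778717041016) axis deg -153.1 extent [18.8 46.5]
bar 103 mean [ 567.6 -294.1] rect ((567.194091796875, -293.8275146484375), (8.303744316101074, 64.5546875), 8.998069763183594) axis deg 98.5 extent [ 7.7 68. ]
lid [ 568.6 -296.2] 61.5
rest0.095 [556.4 -18.1] 60.0
rest0.100 [556.  -18.6] 59.7
rest0.105 [555.5 -19.2] 59.4
rest0.110 [555.  -19.8] 59.1
[(np.float64(0.07), np.int64(0)), (np.float64(0.072), np.int64(0)), (np.float64(0.074), np.int64(0)), (np.float64(0.076), np.int64(0)), (np.float64(0.078), np.int64(0)), (np.float64(0.08), np.int64(1)), (np.float64(0.082), np.int64(40)), (np.float64(0.084), np.int64(268)), (np.float64(0.086), np.int64(674)), (np.float64(0.088), np.int64(594)), (np.float64(0.09), np.int64(194)), (np.float64(0.092), np.int64(21)), (np.float64(0.094), np.int64(24)), (np.float64(0.096), np.int64(52)), (np.float64(0.098), np.int64(85)), (np.float64(0.1), np.int64(43)), (np.flo
[... 1118 characters left out ...]
oat64(0.075), np.int64(0)), (np.float64(0.078), np.int64(0)), (np.float64(0.081), np.int64(0)), (np.float64(0.084), np.int64(0)), (np.float64(0.087), np.int64(0)), (np.float64(0.09), np.int64(0)), (np.float64(0.093), np.int64(0)), (np.float64(0.096), np.int64(0)), (np.float64(0.099), np.int64(0)), (np.float64(0.102), np.int64(0)), (np.float64(0.105), np.int64(0)), (np.float64(0.108), np.int64(0)), (np.float64(0.111), np.int64(0)), (np.float64(0.114), np.int64(0))]
lid side z 0.06631304996639019 [ 0.55699236 -0.25237797  0.06635918] table [[ 0.41152586 -0.07053407 -0.00238109]
 [ 0.39891666 -0.07441434  0.00058398]
 [ 0.39047849 -0.08609584 -0.00308961]
 [ 0.37894124 -0.09188092 -0.00176833]]
```

```bash
cat >> h.py <<'E'
from scipy.spatial.transform import Rotation as Ro
def plan(x,y,z,yaw):
    o=telemetry.get_obs();T=Ro.from_quat(o['tool_rot']);p=np.array(o['position'])
    X=np.array([np.cos(np.radians(yaw)),np.sin(np.radians(yaw)),0]);Z=np.array([0,0,-1.]);Y=np.cross(Z,X)
    G=Ro.from_matrix(np.c_[X,Y,Z])
    print('t',round(o['time'],3),'p',p.round(4),'F',o['ft_force'].round(2),'w',round(o['grip_width'],4))
    print('d mm',(T.inv().apply(np.array([x,y,z])-p)*1000).round(1),'r',np.degrees((T.inv()*G).as_rotvec()).round(2))
E
python3 -c "
from h import *
plan(.432,-.1875,.24,26.8)"
```

```text
t 0.15 p [ 0.2316 -0.5799  0.2408] F [ 0.06 -0.45  0.52] w 0.087
d mm [ 331.6 -290.2    1.4] r [-0.09 -0.02 -5.04]
```

>>> step_arm([
  {"dx": 0.04, "dy": -0.035, "dz": 0, "rz": -1},
  {"dx": 0.08, "dy": -0.07, "dz": 0, "rz": -2},
  {"dx": 0.12, "dy": -0.105, "dz": 0, "rz": -3},
  {"dx": 0.16, "dy": -0.14, "dz": 0, "rz": -4},
  {"dx": 0.2, "dy": -0.175, "dz": 0, "rz": -5},
], gripper=1, force=40)

```text
invalid input
```

```bash
python3 -c "
from h import *
plan(.432,-.1875,.24,26.8)"
```

```text
t 0.15 p [ 0.2316 -0.5799  0.2408] F [ 0.06 -0.45  0.52] w 0.087
d mm [ 331.6 -290.2    1.4] r [-0.09 -0.02 -5.04]
```

>>> step_arm([
  {"dx": 0.04, "dy": -0.035, "dz": 0, "rx": 0, "ry": 0, "rz": -1},
  {"dx": 0.08, "dy": -0.07, "dz": 0, "rx": 0, "ry": 0, "rz": -2},
  {"dx": 0.12, "dy": -0.105, "dz": 0, "rx": 0, "ry": 0, "rz": -3},
  {"dx": 0.16, "dy": -0.14, "dz": 0, "rx": 0, "ry": 0, "rz": -4},
  {"dx": 0.2, "dy": -0.175, "dz": 0, "rx": 0, "ry": 0, "rz": -5},
], gripper=1, force=40)

```text
time: 0.78
position: [0.353, -0.3416, 0.241]
tool_rot: [0.973, 0.231, 0.0, -0.001]
ft_force: [0.8, -0.3, -0.5]
grip_width: 0.0868
```

```bash
python3 -c "
from h import *
plan(.432,-.1875,.24,26.8)"
```

```text
t 0.775 p [ 0.353  -0.3416  0.241 ] F [ 0.78 -0.32 -0.46] w 0.0868
d mm [ 140.  -102.     1.3] r [-0.1  -0.04 -0.03]
```

>>> step_arm([
  {"dx": 0.04, "dy": -0.03, "dz": 0, "rx": 0, "ry": 0, "rz": 0},
  {"dx": 0.08, "dy": -0.06, "dz": 0, "rx": 0, "ry": 0, "rz": 0},
  {"dx": 0.12, "dy": -0.09, "dz": 0, "rx": 0, "ry": 0, "rz": 0},
  {"dx": 0.14, "dy": -0.102, "dz": 0, "rx": 0, "ry": 0, "rz": 0},
  {"dx": 0.14, "dy": -0.102, "dz": 0, "rx": 0, "ry": 0, "rz": 0},
])

```text
time: 1.4
position: [0.4324, -0.186, 0.2412]
tool_rot: [0.972, 0.233, -0.0, -0.001]
ft_force: [-0.2, -0.7, 0.4]
grip_width: 0.087
```

```bash
python3 -c "
from h import *
plan(.432,-.1875,.117,26.8)
cam('wrist','w1');cam('top','t1')"
```

```text
t 1.4 p [ 0.4324 -0.186   0.2412] F [-0.21 -0.67  0.39] w 0.087
d mm [ -1.1   1.4 124.2] r [-0.12 -0.02  0.16]
```

View pics/w1.png

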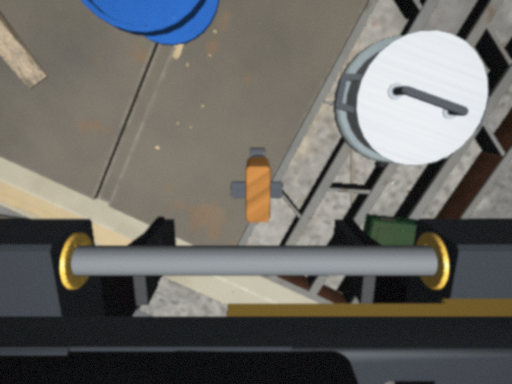

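```bash
python3 - <<'E'
from h import *
c=cam('wrist');im=c['img'];hsv=cv2.cvtColor(im,cv2.COLOR_BGR2HSV)
m=(hsv[...,0]<22)&(hsv[...,1]>110)&(hsv[...,2]>90);m[:140]=0;m[235:]=0;m[:,:235]=0;m[:,285:]=0
W=pts(c);vs,us=np.nonzero(m);print(us.min(),us.max(),vs.min(),vs.max())
mt=m&(W[...,2]>.136);P=W[mt];print(mt.sum(),np.median(P,0),cv2.minAreaRect((P[:,:2]*1000).astype(np.float32)))
vs,us=np.nonzero(mt)
P=np.array([ray(c,u,v,.142)[:2] for u,v in zip(us,vs)])*1000
print(cv2.minAreaRect(P.astype(np.float32)),P.mean(0))
E
```

```text
244 268 156 220
1367 [ 0.43545918 -0.18637895  0.14139509] ((434.3504943847656, -187.1335906982422), (46.97876739501953, 19.263296127319336), 26.400564193725586)
((435.0624084472656, -186.7172088623047), (47.05815124511719, 18.890113830566406), 26.35859489440918) [ 435.4403523  -186.30124001]
```

>>> step_arm([
  {"dx": 0.0005, "dy": 0.0015, "dz": 0.03, "rx": 0, "ry": 0, "rz": 0.3},
  {"dx": 0.0005, "dy": 0.0015, "dz": 0.06, "rx": 0, "ry": 0, "rz": 0.3},
  {"dx": 0.0005, "dy": 0.0015, "dz": 0.09, "rx": 0, "ry": 0, "rz": 0.3},
  {"dx": 0.0005, "dy": 0.0015, "dz": 0.115, "rx": 0, "ry": 0, "rz": 0.3},
  {"dx": 0.0005, "dy": 0.0015, "dz": 0.124, "rx": 0, "ry": 0, "rz": 0.3},
])

```text
time: 2.17
position: [0.4319, -0.1898, 0.1159]
tool_rot: [0.974, 0.228, -0.001, -0.002]
ft_force: [-0.4, -0.9, -0.1]
grip_width: 0.0873
```

>>> step_arm([
  {"dx": 0, "dy": 0, "dz": 0.001, "rx": 0, "ry": 0, "rz": 0},
  {"dx": 0, "dy": 0, "dz": 0.001, "rx": 0, "ry": 0, "rz": 0},
  {"dx": 0, "dy": 0, "dz": 0.001, "rx": 0, "ry": 0, "rz": 0},
  {"dx": 0, "dy": 0, "dz": 0.001, "rx": 0, "ry": 0, "rz": 0},
  {"dx": 0, "dy": 0, "dz": 0.001, "rx": 0, "ry": 0, "rz": 0},
], gripper=0, force=40)

```text
time: 2.8
position: [0.4321, -0.1898, 0.1153]
tool_rot: [0.974, 0.228, -0.001, -0.001]
ft_force: [-0.4, -0.8, -0.0]
grip_width: 0.0447
```

```bash
python3 -c "
from h import *
plan(.4335,-.187,.24,8.7)"
```

```text
t 2.8 p [ 0.4321 -0.1898  0.1153] F [-0.44 -0.77 -0.03] w 0.0447
d mm [   2.4   -2.2 -124.7] r [-0.17  0.07 17.64]
```

>>> step_arm([
  {"dx": 0.002, "dy": -0.002, "dz": -0.001, "rx": 0, "ry": 0, "rz": 0},
  {"dx": 0.002, "dy": -0.002, "dz": -0.001, "rx": 0, "ry": 0, "rz": 0},
  {"dx": 0.002, "dy": -0.002, "dz": -0.001, "rx": 0, "ry": 0, "rz": 0},
  {"dx": 0.002, "dy": -0.002, "dz": -0.001, "rx": 0, "ry": 0, "rz": 0},
  {"dx": 0.002, "dy": -0.002, "dz": -0.001, "rx": 0, "ry": 0, "rz": 0},
])

```text
time: 3.42
position: [0.4331, -0.1871, 0.1163]
tool_rot: [0.974, 0.228, -0.001, -0.001]
ft_force: [-0.2, 0.4, 0.7]
grip_width: 0.0198
```

```bash
python3 -c "
from h import *
plan(.4335,-.187,.24,8.7)"
```

```text
t 3.425 p [ 0.4331 -0.1871  0.1163] F [-0.21  0.36  0.68] w 0.0198
d mm [   0.4   -0.3 -123.7] r [-0.17  0.06 17.63]
```

>>> step_arm([
  {"dx": 0, "dy": 0, "dz": -0.01, "rx": 0, "ry": 0, "rz": 0},
  {"dx": 0, "dy": 0, "dz": -0.035, "rx": -0.05, "ry": 0, "rz": 0},
  {"dx": 0, "dy": 0, "dz": -0.065, "rx": -0.1, "ry": 0, "rz": 0},
  {"dx": 0, "dy": 0, "dz": -0.095, "rx": -0.2, "ry": 0, "rz": 0},
  {"dx": 0, "dy": 0, "dz": -0.11, "rx": -0.2, "ry": 0, "rz": 0},
])

```text
time: 4.05
position: [0.4335, -0.1876, 0.2283]
tool_rot: [0.974, 0.228, 0.001, 0.001]
ft_force: [-0.6, 0.2, -1.7]
grip_width: 0.0196
```

```bash
python3 -c "
from h import *
plan(.509,-.3045,.24,8.7)"
```

```text
t 4.05 p [ 0.4335 -0.1876  0.2283] F [-0.62  0.15 -1.71] w 0.0196
d mm [ 15.8 138.3 -11.3] r [ 0.14 -0.05 17.64]
```

>>> step_arm([
  {"dx": 0.002, "dy": 0.02, "dz": -0.005, "rx": 0, "ry": 0, "rz": 3},
  {"dx": 0.006, "dy": 0.055, "dz": -0.01, "rx": 0, "ry": 0, "rz": 8},
  {"dx": 0.011, "dy": 0.095, "dz": -0.01, "rx": 0, "ry": 0, "rz": 13},
  {"dx": 0.015, "dy": 0.13, "dz": -0.01, "rx": 0.1, "ry": 0, "rz": 17},
  {"dx": 0.016, "dy": 0.138, "dz": -0.01, "rx": 0.1, "ry": 0, "rz": 17.6},
])

```text
time: 4.68
position: [0.5097, -0.306, 0.2388]
tool_rot: [0.997, 0.075, 0.001, 0.001]
ft_force: [0.4, 1.8, -1.7]
grip_width: 0.02
```

```bash
python3 - <<'E'
from h import *
plan(.509,-.3045,.19,8.7)
for n in('wrist','side','top'):
    c=cam(n,n+'2');np.savez(n+'2.npz',**c)
s=cv2.imread('pics/side2.png');cv2.imwrite('pics/side2z.png',cv2.resize(s[110:230,220:380],None,fx=5,fy=5,interpolation=cv2.INTER_CUBIC))
E
```

```text
t 4.675 p [ 0.5097 -0.306   0.2388] F [ 0.44  1.76 -1.66] w 0.02
d mm [-0.5 -1.6 48.8] r [ 0.1  -0.08 -0.05]
```

View pics/wrist2.png

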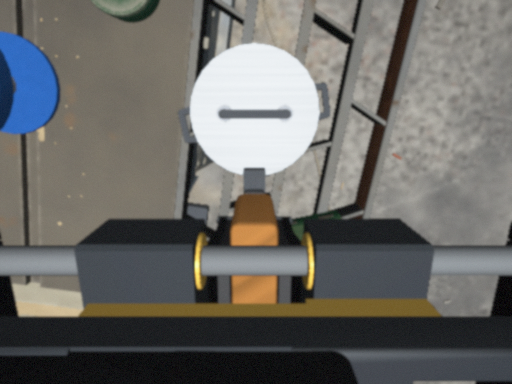

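View pics/side2z.png

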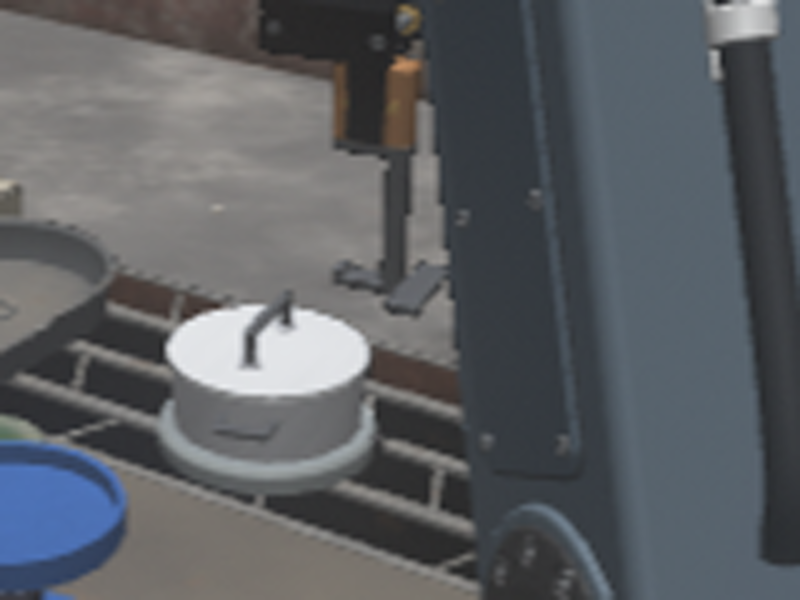

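Wrist view: the bar lies level at row 113, columns 219–290; the tongue tip is at columns 245–265, so it is aligned with the bar's middle. Next, the lateral and forward offsets.

```bash
python3 - <<'E'
from h import *
c=dict(np.load('wrist2.npz'));im=c['img'];W=pts(c)
o=telemetry.get_obs();p=np.array([.5097,-.306,.2388])
T=Ro.from_quat(o['tool_rot'])
g=im.max(-1)
m=np.zeros(g.shape,bool);m[100:130,210:300]=g[100:130,210:300]<140
vs,us=np.nonzero(m)
P=np.array([ray(c,u,v,.092) for u,v in zip(us,vs)])
print('bar tool-frame mm',cv2.minAreaRect((T.inv().apply(P-p)[:,:2]*1000).astype(np.float32)),P.mean(0))
w,V=np.linalg.eigh(np.cov(P[:,:2].T));print('bar angle',np.degrees(np.arctan2(V[1,1],V[0,1])))
# tip
print(im[160:190:3,255].tolist())
for z in(.125,.129,.134):
  for u,v in((245,169),(265,169)):
    print(z,(T.inv().apply(ray(c,u,v,z)-p)*1000).round(1))
print('tongue depth pts',(T.inv().apply(W[175,246:266:4]-p)*1000).round(1).tolist(),W[171,255])
lw=np.zeros(g.shape,np.uint8);lw[30:190,170:335]=im[30:190,170:335].min(-1)>185
k=max(cv2.findContours(lw,0,2)[0],key=len)
hull=cv2.convexHull(k)[:,0];hull=hull[hull[:,1]<160]
Q=np.array([ray(c,u,v,.068) for u,v in hull])[:,:2]*1000
A=np.c_[2*Q,np.ones(len(Q))];s=np.linalg.lstsq(A,(Q**2).sum(1),rcond=None)[0];print('lid',s[:2],np.sqrt(s[2]+s[:2]@s[:2]))
print('lid z',np.nanmedian(W[60:100,230:280,2]))
E
```

```text
bar tool-frame mm ((62.462738037109375, -0.6003932952880859), (6.069995403289795, 62.40554428100586), 0.09816402941942215) [ 0.57094762 -0.29575702  0.092     ]
bar angle 98.64902820232463
[[244, 241, 237], [243, 240, 235], [234, 230, 225], [85, 81, 78], [104, 99, 95], [108, 100, 96], [104, 98, 95], [106, 99, 94], [107, 102, 98], [103, 98, 94]]
0.125 [ 18.9  -8.2 113.8]
0.125 [ 18.8   8.3 113.8]
0.129 [ 19.7  -8.1 109.8]
0.129 [ 19.6   8.1 109.8]
0.134 [ 20.7  -8.  104.8]
0.134 [ 20.7   7.9 104.8]
tongue depth pts [[15.8, -7.2, 104.6], [15.9, -4.0, 104.2], [16.0, -0.8, 103.9], [15.8, 2.4, 104.7], [16.1, 5.5, 103.1]] [ 0.52838897 -0.30291393  0.13386625]
lid [ 571.42674894 -296.07217924] 62.19870090836679
lid z 0.06764011824026238
```

>>> step_arm([
  {"dx": 0, "dy": -0.0005, "dz": 0.012, "rx": 0, "ry": 0, "rz": 0},
  {"dx": 0, "dy": -0.0005, "dz": 0.028, "rx": 0.1, "ry": -0.1, "rz": 0},
  {"dx": 0, "dy": -0.0005, "dz": 0.043, "rx": 0.1, "ry": -0.1, "rz": 0},
  {"dx": 0, "dy": -0.0005, "dz": 0.05, "rx": 0.1, "ry": -0.1, "rz": 0},
  {"dx": 0, "dy": -0.0005, "dz": 0.0512, "rx": 0.1, "ry": -0.1, "rz": 0},
])

```text
time: 5.45
position: [0.5076, -0.3023, 0.1861]
tool_rot: [0.997, 0.076, -0.002, -0.002]
ft_force: [-0.6, 0.1, -2.0]
grip_width: 0.0192
```

```bash
python3 - <<'E'
from h import *
plan(.5705,-.2957,.1873,8.65)
for n in('wrist','side'):
    c=cam(n,n+'3');np.savez(n+'3.npz',**c)
s=cv2.imread('pics/side3.png');cv2.imwrite('pics/side3z.png',cv2.resize(s[130:230,230:350],None,fx=6,fy=6,interpolation=cv2.INTER_CUBIC))
E
```

```text
t 5.45 p [ 0.5076 -0.3023  0.1861] F [-0.58  0.07 -1.95] w 0.0192
d mm [63.2  3.1 -1.4] r [-0.26  0.2   0.12]
```

View pics/side3z.png

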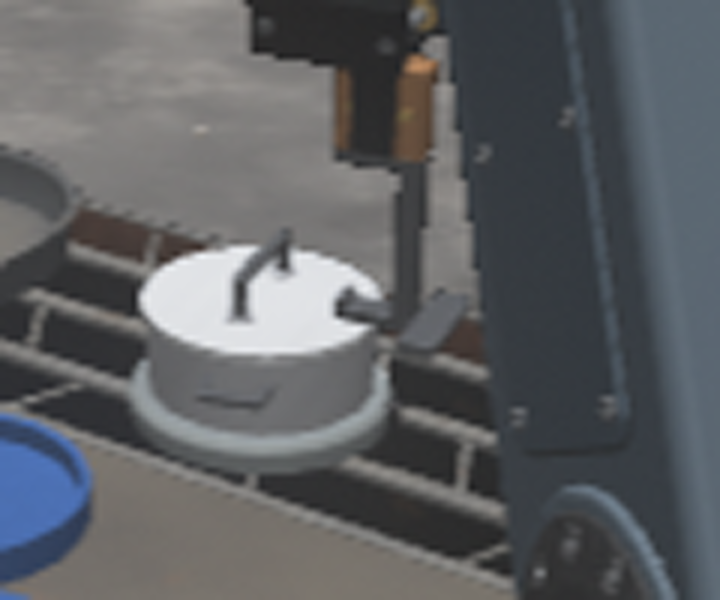

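View pics/wrist3.png

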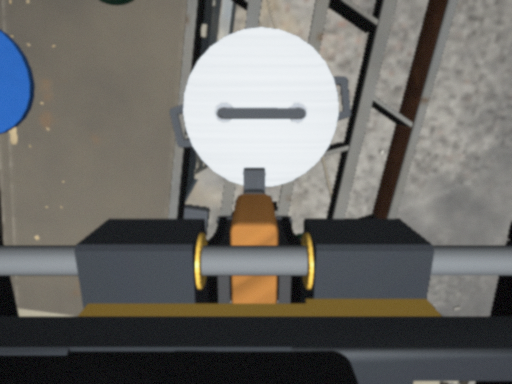

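>>> step_arm([
  {"dx": 0, "dy": 0.003, "dz": -0.0015, "rx": -0.2, "ry": 0.2, "rz": 0},
  {"dx": 0.005, "dy": 0.003, "dz": -0.0015, "rx": -0.2, "ry": 0.2, "rz": 0},
  {"dx": 0.012, "dy": 0.003, "dz": -0.0015, "rx": -0.2, "ry": 0.2, "rz": 0},
  {"dx": 0.02, "dy": 0.003, "dz": -0.0015, "rx": -0.2, "ry": 0.2, "rz": 0},
  {"dx": 0.022, "dy": 0.003, "dz": -0.0015, "rx": -0.2, "ry": 0.2, "rz": 0},
])

```text
time: 6.18
position: [0.5311, -0.3022, 0.1885]
tool_rot: [0.997, 0.077, 0.001, 0.0]
ft_force: [-0.2, -0.6, -1.1]
grip_width: 0.0199
```

```bash
python3 - <<'E'
from h import *
plan(.5705,-.2957,.1873,8.65)
for n in('wrist','side'):
    c=cam(n,n+'4');np.savez(n+'4.npz',**c)
c=dict(np.load('wrist4.npz'));im=c['img'];g=im.max(-1)
a=im[90:200,190:320];cv2.imwrite('pics/w4z.png',cv2.resize(a,None,fx=6,fy=5))
E
```

```text
t 6.175 p [ 0.5311 -0.3022  0.1885] F [-0.22 -0.55 -1.11] w 0.0199
d mm [39.9 -0.4  1.3] r [ 0.04 -0.09  0.16]
```

View pics/w4z.png

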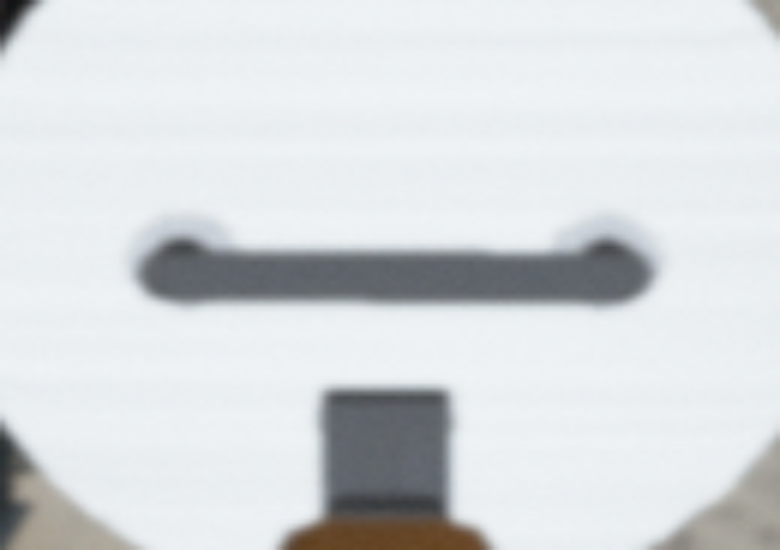

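>>> step_arm([
  {"dx": 0.004, "dy": 0.0005, "dz": 0.0013, "rx": 0, "ry": 0, "rz": 0},
  {"dx": 0.011, "dy": 0.0005, "dz": 0.0013, "rx": 0, "ry": 0, "rz": 0},
  {"dx": 0.018, "dy": 0.0005, "dz": 0.0013, "rx": 0, "ry": 0, "rz": 0},
  {"dx": 0.025, "dy": 0.0005, "dz": 0.0013, "rx": 0, "ry": 0, "rz": 0},
  {"dx": 0.028, "dy": 0.0005, "dz": 0.0013, "rx": 0, "ry": 0, "rz": 0},
])

```text
time: 6.9
position: [0.559, -0.2983, 0.1871]
tool_rot: [0.997, 0.077, 0.001, 0.0]
ft_force: [0.7, -0.3, -1.9]
grip_width: 0.0196
```

```bash
python3 - <<'E'
from h import *
plan(.5705,-.2957,.1873,8.65)
for n in('wrist','side'):
    c=cam(n,n+'5');np.savez(n+'5.npz',**c)
a=cv2.imread('pics/wrist5.png')[90:210,190:320];b=cv2.imread('pics/side5.png')[130:210,230:330]
cv2.imwrite('pics/c5.png',np.hstack([cv2.resize(a,(390,400)),cv2.resize(b,(400,400),interpolation=cv2.INTER_CUBIC)]))
E
```

```text
t 6.9 p [ 0.559  -0.2983  0.1871] F [ 0.71 -0.26 -1.93] w 0.0196
d mm [11.8 -0.8 -0.2] r [ 0.03 -0.08  0.17]
```

View pics/c5.png

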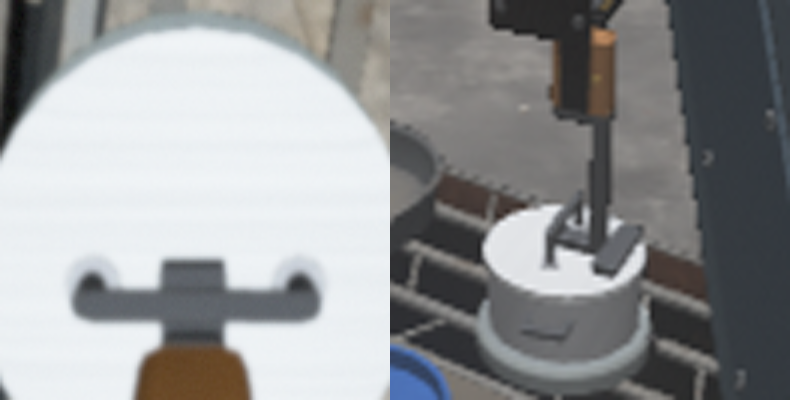

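The tongue is under the bar, passing the lip (left panel, about (193,265)) and centred to within 1 mm. Going 10 mm further in and then lifting slowly.

>>> step_arm([
  {"dx": 0.004, "dy": 0.0003, "dz": 0, "rx": 0, "ry": 0, "rz": 0},
  {"dx": 0.008, "dy": 0.0003, "dz": 0, "rx": 0, "ry": 0, "rz": 0},
  {"dx": 0.01, "dy": 0.0003, "dz": 0, "rx": 0, "ry": 0, "rz": 0},
  {"dx": 0.01, "dy": 0.0003, "dz": -0.003, "rx": 0, "ry": 0, "rz": 0},
  {"dx": 0.01, "dy": 0.0003, "dz": -0.005, "rx": 0, "ry": 0, "rz": 0},
])

```text
time: 7.62
position: [0.5686, -0.297, 0.1923]
tool_rot: [0.997, 0.077, 0.001, 0.0]
ft_force: [-0.5, -0.2, -1.6]
grip_width: 0.0195
```

```bash
python3 - <<'E'
from h import *
plan(.5705,-.2957,.2,8.65)
E
```

```text
t 7.625 p [ 0.5686 -0.297   0.1923] F [-0.5  -0.16 -1.6 ] w 0.0195
d mm [ 2.1 -1.  -7.7] r [ 0.03 -0.07  0.17]
```

>>> step_arm([
  {"dx": 0, "dy": 0, "dz": -0.002, "rx": 0, "ry": 0, "rz": 0},
  {"dx": 0, "dy": 0, "dz": -0.0035, "rx": 0, "ry": 0, "rz": 0},
  {"dx": 0, "dy": 0, "dz": -0.005, "rx": 0, "ry": 0, "rz": 0},
  {"dx": 0, "dy": 0, "dz": -0.0065, "rx": 0, "ry": 0, "rz": 0},
  {"dx": 0, "dy": 0, "dz": -0.008, "rx": 0, "ry": 0, "rz": 0},
])

```text
time: 8.25
position: [0.5684, -0.2969, 0.2]
tool_rot: [0.997, 0.077, 0.0, -0.0]
ft_force: [0.2, -0.5, -6.7]
grip_width: 0.0193
```

```bash
python3 - <<'E'
from h import *
plan(.5705,-.2957,.28,8.65)
for n in('wrist','side'):
    c=cam(n,n+'6');np.savez(n+'6.npz',**c)
a=cv2.imread('pics/wrist6.png')[60:220,170:340];b=cv2.imread('pics/side6.png')[130:210,230:330]
cv2.imwrite('pics/c6.png',np.hstack([cv2.resize(a,(390,400)),cv2.resize(b,(400,400),interpolation=cv2.INTER_CUBIC)]))
E
```

```text
t 8.25 p [ 0.5684 -0.2969  0.2   ] F [ 0.22 -0.47 -6.66] w 0.0193
d mm [  2.3  -0.8 -80. ] r [-0.01 -0.04  0.18]
```

View pics/c6.png

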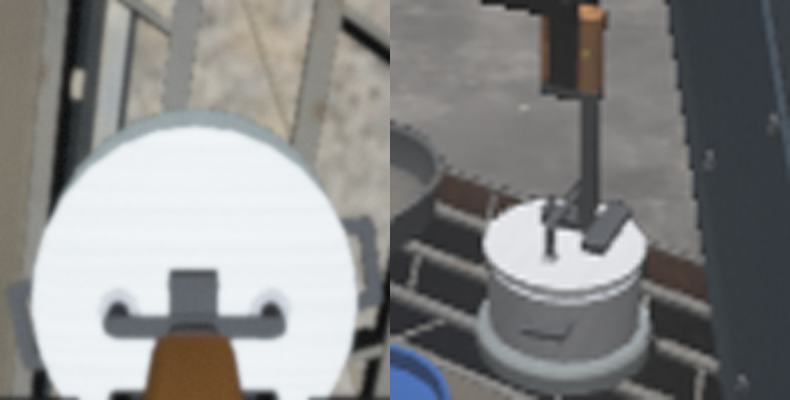

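>>> step_arm([
  {"dx": 0, "dy": 0, "dz": -0.004, "rx": 0, "ry": 0, "rz": 0},
  {"dx": 0, "dy": 0, "dz": -0.01, "rx": 0, "ry": 0, "rz": 0},
  {"dx": 0, "dy": 0, "dz": -0.017, "rx": 0, "ry": 0, "rz": 0},
  {"dx": 0, "dy": 0, "dz": -0.024, "rx": 0, "ry": 0, "rz": 0},
  {"dx": 0, "dy": 0, "dz": -0.031, "rx": 0, "ry": 0, "rz": 0},
])

```text
time: 8.98
position: [0.5687, -0.2971, 0.2321]
tool_rot: [0.997, 0.077, 0.001, 0.0]
ft_force: [-0.2, -0.1, -7.0]
grip_width: 0.0195
```

>>> step_arm([
  {"dx": 0, "dy": 0, "dz": -0.01, "rx": 0, "ry": 0, "rz": 0},
  {"dx": 0, "dy": 0, "dz": -0.021, "rx": 0, "ry": 0, "rz": 0},
  {"dx": 0, "dy": 0, "dz": -0.032, "rx": 0, "ry": 0, "rz": 0},
  {"dx": 0, "dy": 0, "dz": -0.04, "rx": 0, "ry": 0, "rz": 0},
  {"dx": 0, "dy": 0, "dz": -0.044, "rx": 0, "ry": 0, "rz": 0},
])

```text
time: 9.6
position: [0.5688, -0.2972, 0.2769]
tool_rot: [0.997, 0.077, 0.001, 0.001]
ft_force: [-0.1, 0.0, -6.2]
grip_width: 0.0197
```

```bash
python3 - <<'E'
from h import *
plan(.5705,-.2957,.28,8.65)
for n in('wrist','side','top'):
    c=cam(n,n+'7');np.savez(n+'7.npz',**c)
a=cv2.imread('pics/wrist7.png')[60:220,170:340];b=cv2.imread('pics/side7.png')[100:200,220:340]
cv2.imwrite('pics/c7.png',np.hstack([cv2.resize(a,(390,400)),cv2.resize(b,(400,400),interpolation=cv2.INTER_CUBIC)]))
c=dict(np.load('wrist7.npz'));W=pts(c);im=c['img'];m=im.min(-1)>185;m[:60]=0;m[190:]=0;m[:,:150]=0;m[:,350:]=0
P=W[m];P=P[np.isfinite(P[:,2])&(np.abs(P[:,2]-.15)<.03)];A=np.c_[P[:,:2]-P[:,:2].mean(0),np.ones(len(P))]
for _ in range(3):
    s=np.linalg.lstsq(A,P[:,2],rcond=None)[0];k=abs(A@s-P[:,2])<.006;A=A[k];P=P[k]
print('lid plane deg',np.degrees(s[:2]),s[2],len(P))
E
```

```text
t 9.6 p [ 0.5688 -0.2972  0.2769] F [-0.13  0.01 -6.18] w 0.0197
d mm [ 1.9 -1.2 -3.1] r [ 0.1  -0.13  0.18]
lid plane deg [-0.83364423 -0.17070313] 0.148931935380867 8195
```

View pics/c7.png

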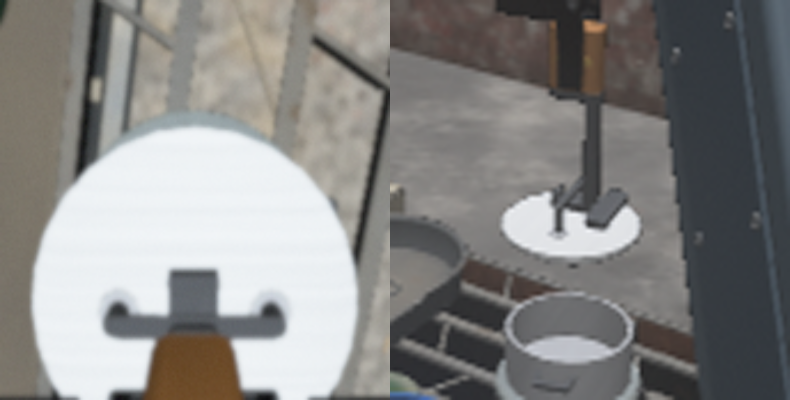

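>>> step_arm([
  {"dx": 0.0005, "dy": -0.005, "dz": 0, "rx": 0, "ry": 0, "rz": 0},
  {"dx": 0.002, "dy": -0.018, "dz": 0, "rx": 0, "ry": 0, "rz": 0},
  {"dx": 0.004, "dy": -0.036, "dz": 0, "rx": 0, "ry": 0, "rz": 0},
  {"dx": 0.006, "dy": -0.055, "dz": 0, "rx": 0, "ry": 0, "rz": 0},
  {"dx": 0.0075, "dy": -0.072, "dz": 0, "rx": 0, "ry": 0, "rz": 0},
])

```text
time: 10.38
position: [0.5647, -0.2227, 0.2761]
tool_rot: [0.997, 0.077, 0.001, 0.0]
ft_force: [-0.0, -0.7, -6.8]
grip_width: 0.02
```

>>> step_arm([
  {"dx": 0.0015, "dy": -0.015, "dz": 0, "rx": 0, "ry": 0, "rz": 0},
  {"dx": 0.003, "dy": -0.03, "dz": 0, "rx": 0, "ry": 0, "rz": 0},
  {"dx": 0.0045, "dy": -0.043, "dz": 0, "rx": 0, "ry": 0, "rz": 0},
  {"dx": 0.0055, "dy": -0.052, "dz": 0, "rx": 0, "ry": 0, "rz": 0},
  {"dx": 0.006, "dy": -0.056, "dz": 0, "rx": 0, "ry": 0, "rz": 0},
])

```text
time: 11.0
position: [0.562, -0.166, 0.2761]
tool_rot: [0.997, 0.078, 0.001, 0.0]
ft_force: [0.5, 0.2, -6.6]
grip_width: 0.0194
```

```bash
python3 - <<'E'
from h import *
plan(.5557,-.0198,.277,8.65)
for n in('wrist','side','top'):
    c=cam(n,n+'8');np.savez(n+'8.npz',**c)
E
```

```text
t 11.0 p [ 0.562  -0.166   0.2761] F [ 0.52  0.23 -6.57] w 0.0194
d mm [  16.4 -145.4   -0.9] r [ 0.04 -0.09  0.25]
```

View pics/top8.png

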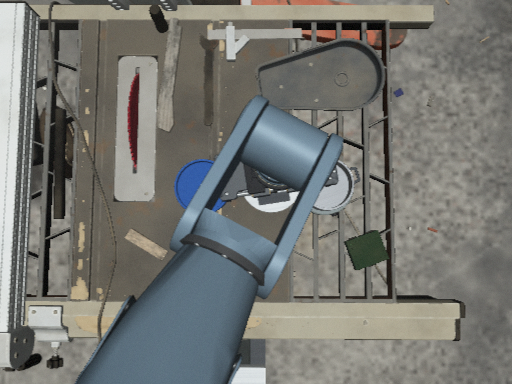

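View pics/wrist8.png

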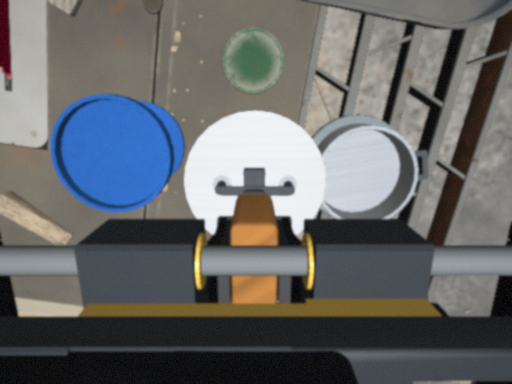

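View pics/side8.png

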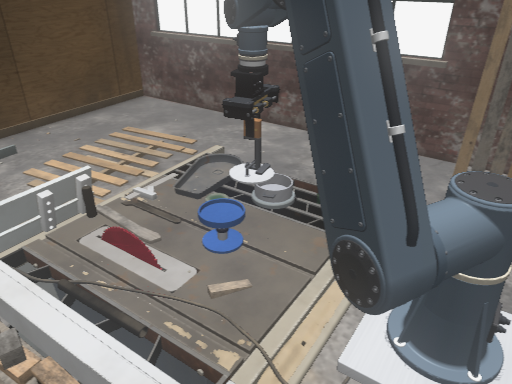

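Wrist view: ring at about (112,152) with its foot showing to the right, lid at about (255,178), hanging level. I'll measure both from this one picture.

```bash
python3 - <<'E'
from h import *
c=dict(np.load('wrist8.npz'));im=c['img'];W=pts(c);hsv=cv2.cvtColor(im,cv2.COLOR_BGR2HSV)
p=np.array([.562,-.166,.2761])
def circ(k,z):
    Q=np.array([ray(c,u,v,z)[:2] for u,v in k])*1000
    for _ in range(4):
        A=np.c_[2*Q,np.ones(len(Q))];s=np.linalg.lstsq(A,(Q**2).sum(1),rcond=None)[0];r=np.sqrt(s[2]+s[:2]@s[:2])
        e=np.abs(np.linalg.norm(Q-s[:2],axis=1)-r);Q=Q[e<max(1.5,2*np.median(e))]
    return s[:2].round(1),r.round(1),len(Q),e.max().round(1)
b=((hsv[...,0]>100)&(hsv[...,0]<120)&(hsv[...,1]>140)).astype(np.uint8);b[:,195:]=0
b&=(np.nan_to_num(W[...,2])>.06).astype(np.uint8)
k=max(cv2.findContours(b,0,2)[0],key=len);h=cv2.convexHull(k)[:,0].astype(float)
K=k[:,0].astype(float);ins=np.array([cv2.pointPolygonTest(cv2.convexHull(k),tuple(map(float,q)),True) for q in K]);K=K[(ins<1.5)]
for z in(.098,.101,.104,.107):print('rest',z,circ(K,z))
lw=(im.min(-1)>175).astype(np.uint8);lw[:100]=0;lw[235:]=0;lw[:,:175]=0;lw[:,330:]=0
k=max(cv2.findContours(lw,0,2)[0],key=len)[:,0];k=k[(k[:,1]<200)&((k[:,0]<300))].astype(float)
k=np.array([q for q in k if q[1]<170 or q[0]<200])
for z in(.146,.149):print('lid',z,circ(k,z))
g=im.max(-1);m=np.zeros(g.shape,bool);m[180:200,205:300]=g[180:200,205:300]<140
us=np.nonzero(m)[1];print('bar cols',us.min(),us.max())
P=W[b>0];r=np.linalg.norm(P[:,:2]-[.556,-.019],axis=1)
print('z rim',np.percentile(P[(r>.056)&(r<.061)][:,2],[10,50,90,97]),'floor',np.median(P[r<.045][:,2]), 'table',np.nanmedian(W[180:200,150:170,2]),'lid',np.nanmedian(W[125:160,220:280,2]))
E
```

```text
rest 0.098 (array([559.5, -18.7]), np.float64(60.9), 158, np.float64(1.9))
rest 0.101 (array([560.2, -19.9]), np.float64(60.4), 158, np.float64(1.9))
rest 0.104 (array([560.9, -21.2]), np.float64(59.8), 158, np.float64(1.9))
rest 0.107 (array([561.6, -22.4]), np.float64(59.2), 158, np.float64(1.9))
lid 0.146 (array([ 565. , -164.7]), np.float64(62.2), 72, np.float64(0.6))
lid 0.149 (array([ 565.7, -164.5]), np.float64(61.5), 72, np.float64(0.6))
bar cols 216 293
z rim [0.08765528 0.09775334 0.1000467  0.10060533] floor 0.08762344730674268 table 0.08737397370814805 lid 0.1485046407720081
```

>>> step_arm([
  {"dx": 0.0005, "dy": -0.005, "dz": 0, "rx": 0, "ry": 0, "rz": 0},
  {"dx": 0.002, "dy": -0.018, "dz": 0, "rx": 0, "ry": 0, "rz": 0},
  {"dx": 0.004, "dy": -0.036, "dz": 0, "rx": 0, "ry": 0, "rz": 0},
  {"dx": 0.006, "dy": -0.055, "dz": 0, "rx": 0, "ry": 0, "rz": 0},
  {"dx": 0.0085, "dy": -0.075, "dz": 0, "rx": 0, "ry": 0, "rz": 0},
])

```text
time: 11.78
position: [0.5588, -0.0894, 0.2761]
tool_rot: [0.997, 0.078, 0.001, 0.0]
ft_force: [-0.0, 0.0, -5.9]
grip_width: 0.0199
```

>>> step_arm([
  {"dx": 0.0015, "dy": -0.017, "dz": 0, "rx": 0, "ry": 0, "rz": 0},
  {"dx": 0.004, "dy": -0.035, "dz": 0, "rx": 0, "ry": 0, "rz": 0},
  {"dx": 0.006, "dy": -0.052, "dz": 0, "rx": 0, "ry": 0, "rz": 0},
  {"dx": 0.0075, "dy": -0.065, "dz": 0, "rx": 0, "ry": 0, "rz": 0},
  {"dx": 0.008, "dy": -0.07, "dz": 0, "rx": 0, "ry": 0, "rz": 0},
])

```text
time: 12.4
position: [0.5557, -0.0181, 0.2761]
tool_rot: [0.997, 0.078, 0.001, 0.0]
ft_force: [0.6, -0.5, -6.6]
grip_width: 0.0198
```

```bash
python3 - <<'E'
from h import *
plan(.5562,-.0203,.255,8.65)
for n in('wrist','side'):
    c=cam(n,n+'9');np.savez(n+'9.npz',**c)
a=cv2.imread('pics/wrist9.png');b=cv2.imread('pics/side9.png')[130:260,150:290]
cv2.imwrite('pics/c9.png',np.hstack([cv2.resize(a,(400,400)),cv2.resize(b,(400,400),interpolation=cv2.INTER_CUBIC)]))
E
```

```text
t 12.4 p [ 0.5557 -0.0181  0.2761] F [ 0.57 -0.51 -6.57] w 0.0198
d mm [ 0.1  2.2 21.1] r [ 0.04 -0.08  0.32]
```

View pics/c9.png

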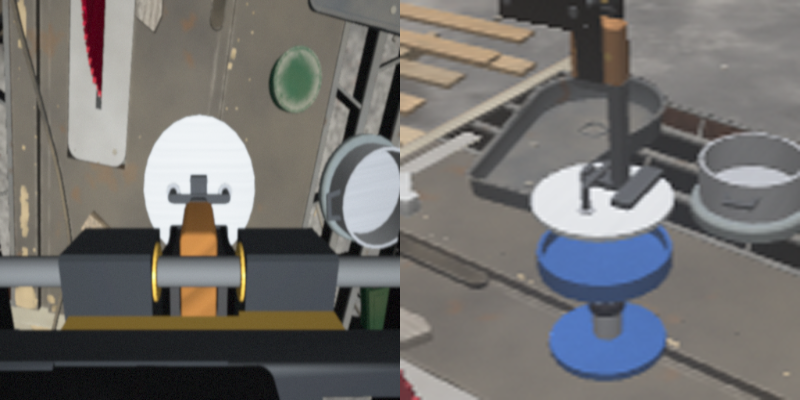

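```bash
python3 - <<'E'
from h import *
c=dict(np.load('side9.npz'));im=c['img'];hsv=cv2.cvtColor(im,cv2.COLOR_BGR2HSV)
def circ(k,z):
    Q=np.array([ray(c,u,v,z)[:2] for u,v in k])*1000
    for _ in range(4):
        A=np.c_[2*Q,np.ones(len(Q))];s=np.linalg.lstsq(A,(Q**2).sum(1),rcond=None)[0];r=np.sqrt(s[2]+s[:2]@s[:2])
        e=np.abs(np.linalg.norm(Q-s[:2],axis=1)-r);Q=Q[e<max(1.5,2*np.median(e))]
    return s[:2].round(1),r.round(1),len(Q),e.max().round(1)
lw=(im.min(-1)>170).astype(np.uint8);lw[:185]=0;lw[215:]=0;lw[:,:190]=0;lw[:,250:]=0
k=max(cv2.findContours(lw,0,2)[0],key=len);k=cv2.convexHull(k)[:,0]
print('lid',circ(k,.1486))
c0=dict(np.load('side0.npz'));c=c0
h0=cv2.cvtColor(c0['img'],cv2.COLOR_BGR2HSV);b=((h0[...,0]>100)&(h0[...,0]<120)&(h0[...,1]>140)).astype(np.uint8)
b[:195]=0;b[230:]=0;b[:,190:];b[:,:190]=0;b[:,255:]=0
k=max(cv2.findContours(b,0,2)[0],key=len);k=cv2.convexHull(k)[:,0]
cx=k[:,0].mean();k=k[k[:,1]<211]
print('rest',[circ(k,z) for z in(.098,.101,.104)])
E
```

```text
lid (array([554.3, -10.3]), np.float64(61.6), 17, np.float64(0.7))
rest [(array([548.7,  -4.2]), np.float64(52.1), 6, np.float64(0.5)), (array([ 5.457e+02, -5.000e-01]), np.float64(51.8), 6, np.float64(0.5)), (array([542.6,   3.3]), np.float64(51.5), 6, np.float64(0.5))]
```

>>> step_arm([
  {"dx": 0, "dy": 0.0015, "dz": 0.004, "rx": 0, "ry": 0, "rz": 0},
  {"dx": 0, "dy": 0.002, "dz": 0.01, "rx": 0, "ry": 0, "rz": 0},
  {"dx": 0, "dy": 0.002, "dz": 0.016, "rx": 0, "ry": 0, "rz": 0},
  {"dx": 0, "dy": 0.002, "dz": 0.021, "rx": 0, "ry": 0, "rz": 0},
  {"dx": 0, "dy": 0.002, "dz": 0.024, "rx": 0, "ry": 0, "rz": 0},
])

```text
time: 13.12
position: [0.556, -0.0207, 0.2515]
tool_rot: [0.997, 0.078, 0.0, 0.0]
ft_force: [-0.4, 0.1, -6.0]
grip_width: 0.0195
```

```bash
python3 - <<'E'
from h import *
plan(.5562,-.0203,.245,8.65)
c=cam('side','side10');a=c['img'][150:260,160:290]
cv2.imwrite('pics/c10.png',cv2.resize(a,(709,600),interpolation=cv2.INTER_CUBIC))
cam('wrist','wrist10')
E
```

```text
t 13.125 p [ 0.556  -0.0207  0.2515] F [-0.4   0.09 -5.99] w 0.0195
d mm [ 0.3 -0.3  6.5] r [ 0.03 -0.05  0.29]
```

View pics/c10.png

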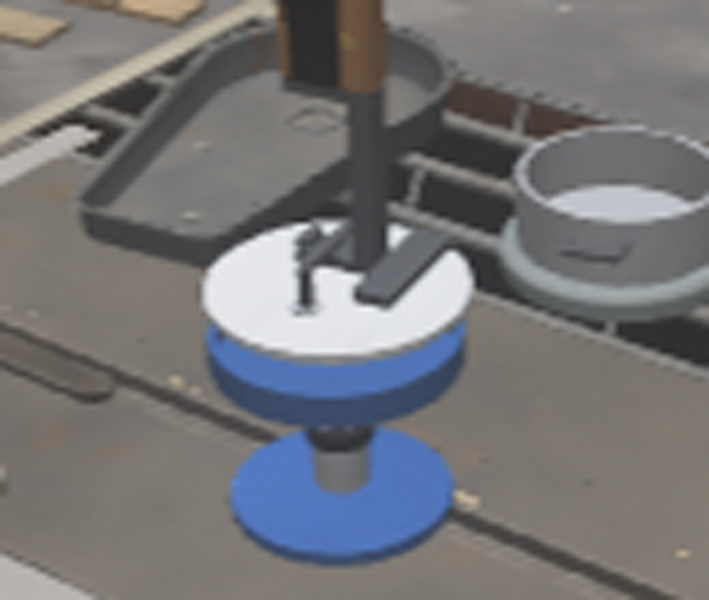

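>>> step_arm([
  {"dx": 0, "dy": 0, "dz": 0.001, "rx": 0, "ry": 0, "rz": 0},
  {"dx": 0, "dy": 0, "dz": 0.0025, "rx": 0, "ry": 0, "rz": 0},
  {"dx": 0, "dy": 0, "dz": 0.004, "rx": 0, "ry": 0, "rz": 0},
  {"dx": 0, "dy": 0, "dz": 0.0055, "rx": 0, "ry": 0, "rz": 0},
  {"dx": 0, "dy": 0, "dz": 0.007, "rx": 0, "ry": 0, "rz": 0},
])

```text
time: 13.85
position: [0.5559, -0.0206, 0.2445]
tool_rot: [0.997, 0.078, 0.0, 0.0]
ft_force: [-0.3, -0.3, -6.6]
grip_width: 0.0199
```

>>> step_arm([
  {"dx": 0, "dy": 0, "dz": 0.0008, "rx": 0, "ry": 0, "rz": 0},
  {"dx": 0, "dy": 0, "dz": 0.0016, "rx": 0, "ry": 0, "rz": 0},
  {"dx": 0, "dy": 0, "dz": 0.0024, "rx": 0, "ry": 0, "rz": 0},
  {"dx": 0, "dy": 0, "dz": 0.0032, "rx": 0, "ry": 0, "rz": 0},
  {"dx": 0, "dy": 0, "dz": 0.004, "rx": 0, "ry": 0, "rz": 0},
])

```text
time: 14.48
position: [0.556, -0.0206, 0.2405]
tool_rot: [0.997, 0.078, 0.0, 0.0]
ft_force: [-0.8, -0.7, -5.6]
grip_width: 0.0199
```

>>> step_arm([
  {"dx": 0, "dy": 0, "dz": 0.0006, "rx": 0, "ry": 0, "rz": 0},
  {"dx": 0, "dy": 0, "dz": 0.0012, "rx": 0, "ry": 0, "rz": 0},
  {"dx": 0, "dy": 0, "dz": 0.0018, "rx": 0, "ry": 0, "rz": 0},
  {"dx": 0, "dy": 0, "dz": 0.0024, "rx": 0, "ry": 0, "rz": 0},
  {"dx": 0, "dy": 0, "dz": 0.003, "rx": 0, "ry": 0, "rz": 0},
])

```text
time: 15.1
position: [0.556, -0.0206, 0.2375]
tool_rot: [0.997, 0.078, 0.0, 0.0]
ft_force: [-0.1, -0.8, -7.2]
grip_width: 0.0196
```

```bash
python3 - <<'E'
from h import *
plan(.5562,-.0203,.236,8.65)
c=cam('side','side11');a=c['img'][150:260,160:290]
cv2.imwrite('pics/c11.png',cv2.resize(a,(709,600),interpolation=cv2.INTER_CUBIC))
E
```

```text
t 15.1 p [ 0.556  -0.0206  0.2375] F [-0.11 -0.79 -7.2 ] w 0.0196
d mm [ 0.3 -0.3  1.5] r [ 0.03 -0.05  0.3 ]
```

View pics/c11.png

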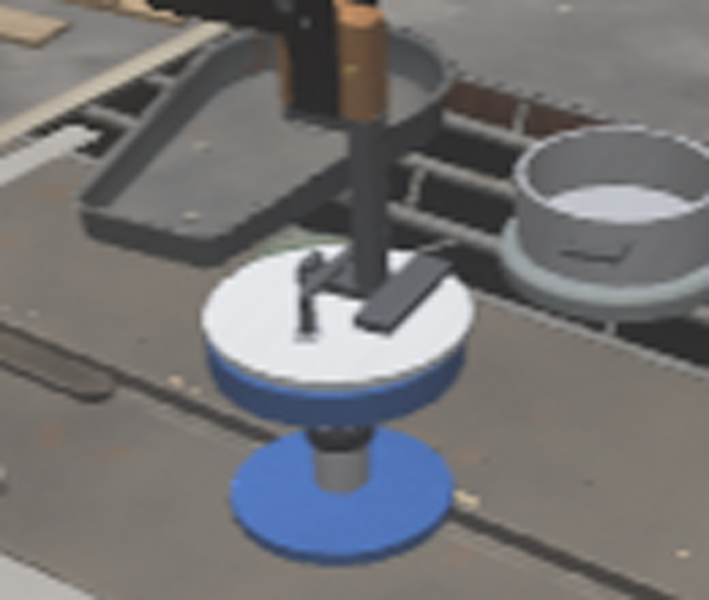

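The boss is inside the ring with the weight still on the hook, so the flange is about to reach the rim. Lowering in fine steps.

>>> step_arm([
  {"dx": 0, "dy": 0, "dz": 0.0006, "rx": 0, "ry": 0, "rz": 0},
  {"dx": 0, "dy": 0, "dz": 0.0012, "rx": 0, "ry": 0, "rz": 0},
  {"dx": 0, "dy": 0, "dz": 0.0018, "rx": 0, "ry": 0, "rz": 0},
  {"dx": 0, "dy": 0, "dz": 0.0024, "rx": 0, "ry": 0, "rz": 0},
  {"dx": 0, "dy": 0, "dz": 0.003, "rx": 0, "ry": 0, "rz": 0},
])

```text
time: 15.78
position: [0.5566, -0.0207, 0.2351]
tool_rot: [0.997, 0.078, 0.001, 0.001]
ft_force: [0.0, 0.2, -1.3]
grip_width: 0.0198
```

>>> step_arm([
  {"dx": 0, "dy": 0, "dz": 0.0006, "rx": 0, "ry": 0, "rz": 0},
  {"dx": 0, "dy": 0, "dz": 0.0012, "rx": 0, "ry": 0, "rz": 0},
  {"dx": 0, "dy": 0, "dz": 0.0018, "rx": 0, "ry": 0, "rz": 0},
  {"dx": 0, "dy": 0, "dz": 0.002, "rx": 0, "ry": 0, "rz": 0},
  {"dx": 0, "dy": 0, "dz": 0.002, "rx": 0, "ry": 0, "rz": 0},
])

```text
time: 16.4
position: [0.5566, -0.0208, 0.2331]
tool_rot: [0.997, 0.078, 0.001, 0.001]
ft_force: [-0.3, 0.6, -1.9]
grip_width: 0.0198
```

>>> step_arm([
  {"dx": 0, "dy": 0, "dz": 0.001, "rx": 0, "ry": 0, "rz": 0},
  {"dx": 0, "dy": 0, "dz": 0.002, "rx": 0, "ry": 0, "rz": 0},
  {"dx": 0, "dy": 0, "dz": 0.0035, "rx": 0, "ry": 0, "rz": 0},
  {"dx": 0, "dy": 0, "dz": 0.005, "rx": 0, "ry": 0, "rz": 0},
  {"dx": 0, "dy": 0, "dz": 0.005, "rx": 0, "ry": 0, "rz": 0},
])

```text
time: 17.02
position: [0.5565, -0.0207, 0.2279]
tool_rot: [0.997, 0.078, 0.001, 0.0]
ft_force: [0.4, -0.2, -2.1]
grip_width: 0.0196
```

```bash
python3 - <<'E'
from h import *
plan(.5562,-.0203,.228,8.65)
a=cam('side','side12')['img'][150:260,160:290];c=cam('wrist','wrist12')
b=c['img'][60:220,170:340]
cv2.imwrite('pics/c12.png',np.hstack([cv2.resize(b,(390,400)),cv2.resize(a,(400,400),interpolation=cv2.INTER_CUBIC)]))
W=pts(c);im=c['img'];m=im.min(-1)>185;m[:60]=0;m[190:]=0;m[:,:150]=0;m[:,350:]=0
P=W[m];P=P[np.isfinite(P[:,2])&(np.abs(P[:,2]-.11)<.03)];A=np.c_[P[:,:2]-P[:,:2].mean(0),np.ones(len(P))]
for _ in range(3):
    s=np.linalg.lstsq(A,P[:,2],rcond=None)[0];k=abs(A@s-P[:,2])<.006;A=A[k];P=P[k]
print('lid plane deg',np.degrees(s[:2]),s[2],len(P))
E
```

```text
t 17.025 p [ 0.5565 -0.0207  0.2279] F [ 0.43 -0.18 -2.1 ] w 0.0196
d mm [-0.2 -0.5 -0.1] r [ 0.06 -0.12  0.29]
lid plane deg [-0.85443152 -0.08538321] 0.10741512899277895 8378
```

View pics/c12.png

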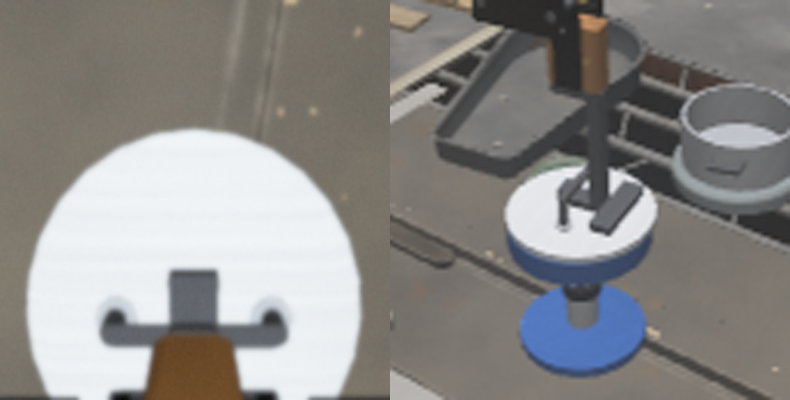

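The lid is seated: the weight came off at TCP z of about 0.236 and the plane is level. Withdrawing the hook.

>>> step_arm([
  {"dx": -0.004, "dy": 0, "dz": 0, "rx": 0, "ry": 0, "rz": 0},
  {"dx": -0.01, "dy": 0, "dz": 0, "rx": 0, "ry": 0, "rz": 0},
  {"dx": -0.017, "dy": 0, "dz": 0, "rx": 0, "ry": 0, "rz": 0},
  {"dx": -0.024, "dy": 0, "dz": 0, "rx": 0, "ry": 0, "rz": 0},
  {"dx": -0.03, "dy": 0, "dz": 0, "rx": 0, "ry": 0, "rz": 0},
])

```text
time: 17.75
position: [0.5264, -0.0255, 0.228]
tool_rot: [0.997, 0.078, 0.001, 0.001]
ft_force: [0.8, 0.2, -1.3]
grip_width: 0.0196
```

```bash
python3 - <<'E'
from h import *
plan(.5562,-.0203,.228,8.65)
a=cam('side','side13')['img'][150:260,160:290];c=cam('wrist','wrist13')
b=c['img'][60:220,170:340]
cv2.imwrite('pics/c13.png',np.hstack([cv2.resize(b,(390,400)),cv2.resize(a,(400,400),interpolation=cv2.INTER_CUBIC)]))
E
```

```text
t 17.75 p [ 0.5264 -0.0255  0.228 ] F [ 0.81  0.18 -1.27] w 0.0196
d mm [30.3 -0.5  0.1] r [ 0.07 -0.13  0.29]
```

View pics/c13.png

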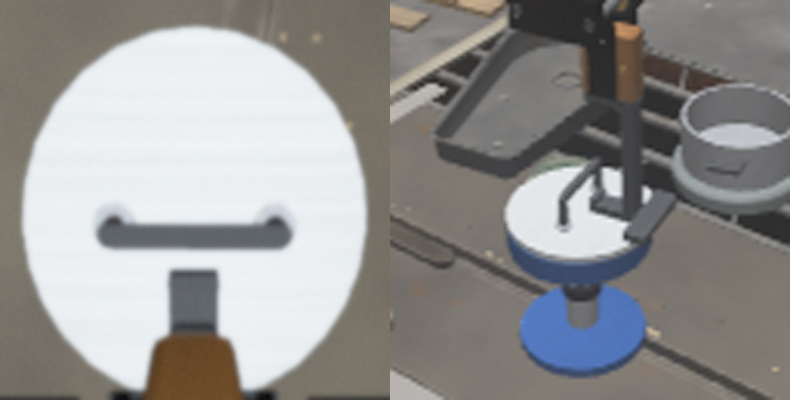

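>>> step_arm([
  {"dx": -0.01, "dy": 0, "dz": -0.001, "rx": 0, "ry": 0, "rz": 0},
  {"dx": -0.022, "dy": 0, "dz": -0.005, "rx": 0, "ry": 0, "rz": 0},
  {"dx": -0.035, "dy": 0.005, "dz": -0.01, "rx": 0, "ry": 0, "rz": 0},
  {"dx": -0.05, "dy": 0.02, "dz": -0.01, "rx": 0, "ry": 0, "rz": 0},
  {"dx": -0.065, "dy": 0.04, "dz": -0.01, "rx": 0, "ry": 0, "rz": 0},
])

```text
time: 18.48
position: [0.4671, -0.0755, 0.2384]
tool_rot: [0.997, 0.078, 0.001, 0.001]
ft_force: [0.3, -0.7, -2.0]
grip_width: 0.0197
```

>>> step_arm([
  {"dx": -0.012, "dy": 0.018, "dz": 0, "rx": 0, "ry": 0, "rz": 0},
  {"dx": -0.024, "dy": 0.036, "dz": 0.01, "rx": 0, "ry": 0, "rz": 0},
  {"dx": -0.036, "dy": 0.054, "dz": 0.02, "rx": 0, "ry": 0, "rz": 0},
  {"dx": -0.042, "dy": 0.065, "dz": 0.03, "rx": 0, "ry": 0, "rz": 0},
  {"dx": -0.044, "dy": 0.068, "dz": 0.04, "rx": 0, "ry": 0, "rz": 0},
])

```text
time: 19.1
position: [0.4342, -0.1504, 0.1983]
tool_rot: [0.997, 0.078, 0.001, 0.001]
ft_force: [-0.3, 0.2, -2.4]
grip_width: 0.0197
```

```bash
python3 - <<'E'
from h import *
plan(.435,-.15,.1175,8.65)
a=cam('side','side14')['img'];c=cam('wrist','wrist14')
E
```

```text
t 19.1 p [ 0.4342 -0.1504  0.1983] F [-0.32  0.23 -2.38] w 0.0197
d mm [ 0.6 -0.4 80.8] r [ 0.11 -0.16  0.25]
```

View pics/side14.png

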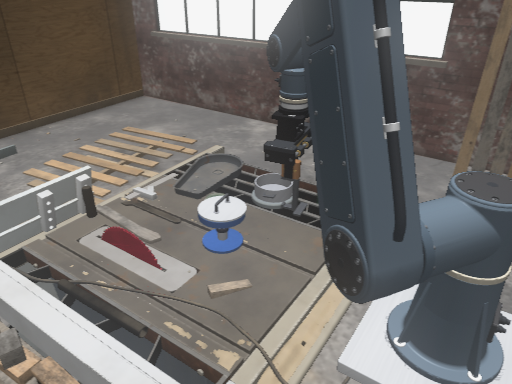

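>>> step_arm([
  {"dx": 0, "dy": 0, "dz": 0.012, "rx": 0.1, "ry": -0.1, "rz": 0},
  {"dx": 0, "dy": 0, "dz": 0.03, "rx": 0.1, "ry": -0.1, "rz": 0},
  {"dx": 0, "dy": 0, "dz": 0.05, "rx": 0.1, "ry": -0.1, "rz": 0},
  {"dx": 0, "dy": 0, "dz": 0.065, "rx": 0.1, "ry": -0.1, "rz": 0},
  {"dx": 0, "dy": 0, "dz": 0.075, "rx": 0.1, "ry": -0.1, "rz": 0},
])

```text
time: 19.82
position: [0.4336, -0.1486, 0.1215]
tool_rot: [0.997, 0.078, -0.001, -0.001]
ft_force: [0.1, 0.7, -1.8]
grip_width: 0.0197
```

```bash
python3 - <<'E'
from h import *
plan(.435,-.15,.1165,8.65)
E
```

```text
t 19.825 p [ 0.4336 -0.1486  0.1215] F [ 0.09  0.74 -1.81] w 0.0197
d mm [1.2 1.6 5. ] r [-0.17  0.12  0.34]
```

>>> step_arm([
  {"dx": 0, "dy": 0, "dz": 0.0012, "rx": -0.1, "ry": 0.1, "rz": 0},
  {"dx": 0, "dy": 0, "dz": 0.0024, "rx": -0.1, "ry": 0.1, "rz": 0},
  {"dx": 0, "dy": 0, "dz": 0.0036, "rx": -0.1, "ry": 0.1, "rz": 0},
  {"dx": 0, "dy": 0, "dz": 0.0045, "rx": -0.1, "ry": 0.1, "rz": 0},
  {"dx": 0, "dy": 0, "dz": 0.005, "rx": -0.1, "ry": 0.1, "rz": 0},
])

```text
time: 20.45
position: [0.4337, -0.1487, 0.1166]
tool_rot: [0.997, 0.078, -0.0, -0.0]
ft_force: [0.0, -0.2, -2.3]
grip_width: 0.0197
```

>>> step_arm([
  {"dx": 0, "dy": 0, "dz": 0.0003, "rx": 0, "ry": 0, "rz": 0},
  {"dx": 0, "dy": 0, "dz": 0.0006, "rx": 0, "ry": 0, "rz": 0},
  {"dx": 0, "dy": 0, "dz": 0.0008, "rx": 0, "ry": 0, "rz": 0},
  {"dx": 0, "dy": 0, "dz": 0.001, "rx": 0, "ry": 0, "rz": 0},
  {"dx": 0, "dy": 0, "dz": 0.001, "rx": 0, "ry": 0, "rz": 0},
])

```text
time: 21.08
position: [0.4337, -0.1488, 0.1162]
tool_rot: [0.997, 0.078, 0.0, -0.0]
ft_force: [-1.8, 0.2, 6.8]
grip_width: 0.0196
```

Contact with the table (about 9 N). Easing back slightly and opening.

>>> step_arm([
  {"dx": 0, "dy": 0, "dz": 0, "rx": 0, "ry": 0, "rz": 0},
  {"dx": 0, "dy": 0, "dz": 0, "rx": 0, "ry": 0, "rz": 0},
  {"dx": 0, "dy": 0, "dz": 0, "rx": 0, "ry": 0, "rz": 0},
  {"dx": 0, "dy": 0, "dz": 0, "rx": 0, "ry": 0, "rz": 0},
  {"dx": 0, "dy": 0, "dz": 0, "rx": 0, "ry": 0, "rz": 0},
], gripper=0.6)

```text
time: 21.7
position: [0.4337, -0.1488, 0.1162]
tool_rot: [0.997, 0.078, 0.0, -0.0]
ft_force: [-0.5, -0.6, -0.3]
grip_width: 0.0511
```

```bash
python3 - <<'E'
from h import *
plan(.4337,-.1488,.24,8.65)
a=cam('side','side15')['img'];cam('wrist','wrist15')
E
```

```text
t 21.7 p [ 0.4337 -0.1488  0.1162] F [-0.48 -0.65 -0.35] w 0.0511
d mm [   0.    -0.  -123.8] r [-0.03 -0.02  0.34]
```

View pics/wrist15.png

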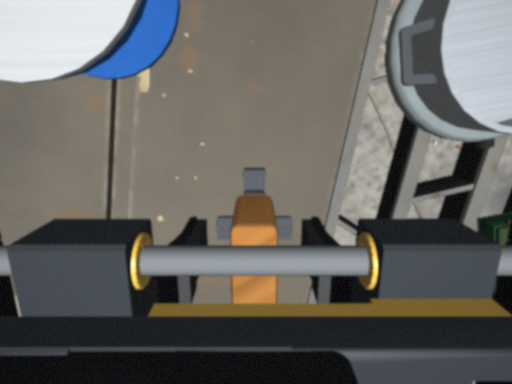

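The lifter stands on solid table, with the grip at about (254,245) and both fingers clear. Retracting straight up, then back toward the start.

>>> step_arm([
  {"dx": 0, "dy": 0, "dz": -0.01, "rx": 0, "ry": 0, "rz": 0},
  {"dx": 0, "dy": 0, "dz": -0.03, "rx": 0, "ry": 0, "rz": 0},
  {"dx": 0, "dy": 0, "dz": -0.06, "rx": 0, "ry": 0, "rz": 0},
  {"dx": 0, "dy": 0, "dz": -0.1, "rx": 0, "ry": 0, "rz": 0},
  {"dx": 0, "dy": 0, "dz": -0.14, "rx": 0, "ry": 0, "rz": 0},
])

```text
time: 22.42
position: [0.4334, -0.1486, 0.258]
tool_rot: [0.997, 0.078, 0.0, -0.0]
ft_force: [0.8, -0.2, 0.6]
grip_width: 0.0524
```

>>> step_arm([
  {"dx": -0.01, "dy": 0.04, "dz": 0, "rx": 0, "ry": 0, "rz": 0},
  {"dx": -0.02, "dy": 0.08, "dz": 0, "rx": 0, "ry": 0, "rz": 0},
  {"dx": -0.03, "dy": 0.12, "dz": 0, "rx": 0, "ry": 0, "rz": 0},
  {"dx": -0.04, "dy": 0.16, "dz": 0, "rx": 0, "ry": 0, "rz": 0},
  {"dx": -0.05, "dy": 0.2, "dz": 0, "rx": 0, "ry": 0, "rz": 0},
])

```text
time: 23.05
position: [0.4149, -0.3552, 0.2586]
tool_rot: [0.997, 0.078, 0.0, 0.0]
ft_force: [-0.0, -0.7, -0.8]
grip_width: 0.0521
```

>>> step_arm([
  {"dx": -0.01, "dy": 0.04, "dz": 0, "rx": 0, "ry": 0, "rz": 0},
  {"dx": -0.02, "dy": 0.08, "dz": 0, "rx": 0, "ry": 0, "rz": 0},
  {"dx": -0.03, "dy": 0.12, "dz": 0, "rx": 0, "ry": 0, "rz": 0},
  {"dx": -0.04, "dy": 0.15, "dz": 0, "rx": 0, "ry": 0, "rz": 0},
  {"dx": -0.04, "dy": 0.15, "dz": 0, "rx": 0, "ry": 0, "rz": 0},
])

```text
time: 23.68
position: [0.398, -0.5117, 0.2589]
tool_rot: [0.997, 0.077, 0.001, 0.001]
ft_force: [-0.7, 0.2, -0.3]
grip_width: 0.0524
```

```bash
python3 - <<'E'
from h import *
plan(.4337,-.1488,.24,8.65)
a=cam('side','side16')['img'];c=cam('top','top16');im=c['img'];W=pts(c)
cv2.imwrite('pics/c16.png',np.hstack([cv2.resize(im[100:300,100:400],(450,400)),cv2.resize(a[150:260,170:340],(350,400),interpolation=cv2.INTER_CUBIC)]))
lw=(im.min(-1)>190);lw[:140]=0;lw[230:]=0;lw[:,:165]=0;lw[:,245:]=0
def cf(Q):
    A=np.c_[2*Q,np.ones(len(Q))];s=np.linalg.lstsq(A,(Q**2).sum(1),rcond=None)[0];return s[:2],np.sqrt(s[2]+s[:2]@s[:2])
k=cv2.convexHull(max(cv2.findContours(lw.astype(np.uint8),0,2)[0],key=len))[:,0]
print('lid',cf(np.array([ray(c,u,v,.1085)[:2] for u,v in k])*1000))
P=W[lw];P=P[abs(P[:,2]-.107)<.02];A=np.c_[P[:,:2]-P[:,:2].mean(0),np.ones(len(P))];s=np.linalg.lstsq(A,P[:,2],rcond=None)[0];print('z',s[2],'tilt deg',np.degrees(s[:2]))
c0=np.load('top0.npz')['img'];d=cv2.absdiff(c0,im).max(-1)
for n,(y,x) in dict(tin=(138,261),wedge=(244,146),case=(250,366)).items():print(n,(d[y-22:y+22,x-25:x+25]>60).sum())
E
```

```text
t 23.675 p [ 0.398  -0.5117  0.2589] F [-0.69  0.25 -0.28] w 0.0524
d mm [  91.  -353.2   18.5] r [ 0.08 -0.06  0.19]
lid (array([555.89797028, -20.46177291]), np.float64(61.26854347995228))
z 0.10754388981925414 tilt deg [-0.00280627  0.18087693]
tin 0
wedge 0
case 0
```

View pics/c16.png

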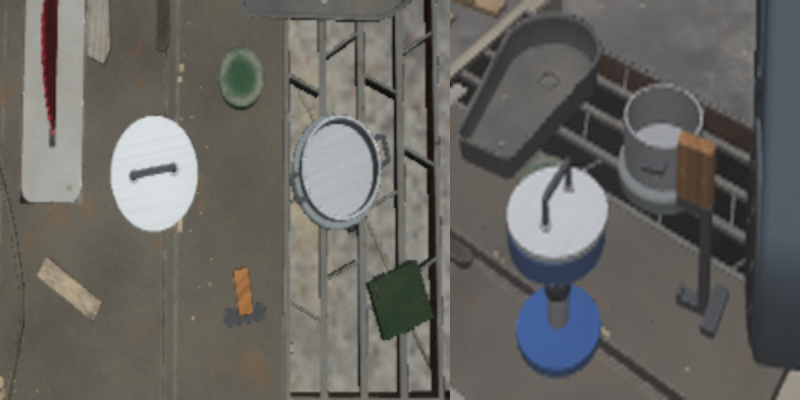

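The lid is level and within 2 mm of the ring's centre, the lifter is upright on bare table, and the bystanders show no change.

```bash
python3 -c "
from h import *
print(robot.hand_in())"
```

```text
the job is handed in; nothing more can be done
None
```

The lid is off the glue pot and seated in the blue rest's ring. The lifter stands upright on bare table at about (0.434, -0.149). I handed the job in after about 24 s of the 72 s allowed.

**What I did:** I took the lifter by its grip, put the tongue under the middle of the loop's bar and lifted the lid, which weighs about 0.5 kg. I carried it level to the rest and lowered it by feel. The weight came off with the rim at about 0.100 m. I then unhooked, set the lifter down and moved the arm clear. The gripper and arm stayed off the lid.

**Last checks:**
- **Seating:** From the top camera the lid tilts under 0.2° and lies within about 1.6 mm of the ring's centre. Its top is at 0.1075 m, against 0.1085 m expected for a seated lid.
- **Forces:** Readings at the ends of the moves show no pressing on the lid while it was set down and unhooked. Standing the lifter on the table gave about 9 N.
- **Other things:** The tin, wedge and bit case show no change between the first and last top pictures.

**Disagreements:**
- The top and wrist cameras placed the ring up to about 4 mm apart in absolute position. I went by the distance from lid to ring, on which they agreed to about 1 mm.
- The side-camera fit of the ring had too few points to use, so I dropped it.
- The wrist depth showed about 0.8° of lid tilt. It read the same with the lid hanging and seated, and the top camera showed none, so I took it as camera bias.

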